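# Hold a bandsaw's sprung inspection cover open

### The job

Give the red inspection cover of the bandsaw head a tug by its black pull tab, before touching the yellow catch knob, to learn whether the catch holds it. If it is caught, let it go back and slide the yellow knob away from the cover until the catch is clear; then pull the sprung cover out to its stop and finish still holding it open there by the tab, so that the wheel inside can be inspected. Leave the other things on the bench and on the saw where they are.

Things in the scene. Friction and masses are not known exactly. Their poses are not given: they have to be found in the camera images.
- saw: Bandsaw head lying flat, fixed to the bench: cream case 260 (x) x 300 (y) x 90 mm high; black motor behind it (+x), beam and round wheel case 85 mm high at its left (+y). Origin: on the bench under the centre of the 260 x 300 case. x points from its front (robot side) to the motor, y to the beam, z up. The red cover lies on the case and slides along the saw's -x.
- pull: The red cover with its pull, a black upright tab 14 (x) x 36 (y) x 42 mm high, rigid on it; pinch it from above across its 14 mm, fingers before and behind. Origin: centre of the tab's foot, on the cover's top, 96.5 mm above the bench; axes as the saw's. Cover shut: at (-50, +65) mm in the saw's frame; travels along the saw's -x as it opens.
- cover (a joint): Red slide cover, 135 x 120 x 6 mm, between two low dark rails. Value: m pulled out along the saw's -x; 0 shut (every start), 0.070 at its stop. A spring pulls it shut, 3 N at the start to 6 N at the stop: let go, it shuts. Caught, it comes out only 5 to 8 mm and stops hard; free, it runs on against the spring alone.
- catch_knob: Yellow upright knob of the catch, 18 mm diameter, 40 mm high. Origin: centre of its foot on the steel bolt, 112 mm above the bench; axes as the saw's. At joint bolt 0 it is at (15, -98) mm in the saw's frame; slide it along the saw's -y to release. A dark hood, top 121 mm above the bench, over the bolt's nose begins 62 mm to its +y then; two guide bars 20 mm high on the case flank the bolt.
- bolt (a joint): The catch's steel slide bolt. Value: m drawn back along the saw's -y; 0 fully shot, 0.028 at its stop. About 2 N friction, no spring: it stays where left. Starts at 0 to 0.021. Its worn keeper, hidden under the hood, sits differently each time: the bolt may catch at up to 0.019 or be free from 0.006 on, so only a tug tells. Beyond 0.022 it never catches.
- offcut_a: Steel pipe offcut, ring of 36 mm diameter, 22 mm high, standing on the saw's case, front right corner. Origin: centre of its underside. Bystander.
- wrench: Steel wrench, 150 mm long along its x, lying on the rear edge of the saw's case. Origin: its underside, mid-length. Bystander.
- offcut_b: Steel pipe offcut, ring of 48 mm diameter, 30 mm high, on the bench in front of the saw. Origin: centre of its underside. Bystander.
- screwdriver: Orange-handled screwdriver, 190 mm long along its x, lying on the bench in front of the saw. Origin: its underside, mid-length. Bystander.
- tape: Yellow tape measure, 65 x 35 x 60 mm high, on the bench at the left. Origin: centre of its underside. Bystander.
- grease_jar: Jar of 70 mm diameter, 85 mm high, red cap, on the bench at the right. Origin: centre of its underside. Bystander.
- coolant: Clear bottle of 68 mm diameter, 150 mm high, black cap, on the bench at the right, further back. Origin: centre of its underside. Bystander.

How it is judged:
By the outcome, as a careful person would: the job done as asked, in the order asked, and still so for the second after the job is handed in, while the arm keeps its last pose, push and grip.
It also fails if it takes over 61 s, if anything falls off the work surface, if the arm or the gripper's body presses on something with over 40 N, if the wrist force passes 120 N, or if a joint passes its speed limit or range.

### The arm

A 6-joint arm with a two-finger parallel gripper is mounted at the origin on the work surface. World frame = base frame: x ahead of the robot, y to its left, z up, the work surface at z = 0. Lengths are in m, angles in rad, forces in N, time in s.
With the tool pointing down it reaches from about 0.225 to 0.875 m from the base axis. Payload 3.4 kg.
Tool frame: the origin (TCP) lies midway between the tips of the shut fingers; the grasp point (between the pads) lies 19 mm behind it; z points along the fingers, y is the line along which they close (so a half turn about z gives the same grasp; the last joint's range is limited). The gripper opens to 85 mm and grips with 20 to 120 N. Pads are 22 mm wide; open, the fingers measure 114 mm over their backs; the gripper's body (76 mm by 85 mm) begins 54 mm behind the grasp point. The pads swing forward as they close: fully open they stand 13 mm farther back than shut.
Start: joints at [1.003, 0.276, 1.505, -0, 1.361, -0.121], TCP at [0.248, 0.519, 0.231] pointing down, gripper open.
Joint ranges: [-2.89, 2.89], [-0.75, 2.08], [0.22, 2.7], [-1.18, 4.32], [0.11, 2.71], [-2.7, 2.7]. Speed limits (rad/s): [2.57, 2.57, 3.14, 3.14, 3.14, 3.14].

### API

Orientations are given as a unit quaternion [w, x, y, z].
In Python, from plant import env gives the robot as it stands.
- The arm moves only by the tool carry_out, never from a script. Its argument "deltas" is text: rows parted by semicolons, each of 7 numbers parted by spaces: the shift along the world's x, y, z in units of 30 mm (1.0 is 30 mm), then the turn, a rotation vector about the world's x, y, z in units of 5 degrees (1.0 is 5 degrees), then the closure, from -1 (fully open) to 1 (shut). A call has 1 to 12 rows; each row shifts and turns the commanded pose from where the row before left it; what a row does not reach is not made up. A row lasts 1/12 s, in which the tool goes at most 41.7 mm and 7.16 degrees, less where a joint would pass 70% of its speed; a pose out of reach is approached as far as the arm can. A call is refused whole if a number of a shift passes 1 or a number of a turn 1, either way. A call with a gripper value outside its range is refused whole. The fingers move at their own pace and stop on an object; the grip force is fixed at half the most. Time passes only in rows, so rows that do not move let the fingers close. It gives the time, the measured TCP pose, the force, the opening and the grip force at its end, in the units of the state.
- env.get_state(): the state, without advancing time (a new reading comes with each control period).
- env.capture(name): name is "side" or "top"; returns a dict with "frame" (480x640x3 uint8, red, green, blue), "range_z" (480x640 float32, m along the optical axis (not along the pixel's ray), 0 where there is no reading), "fx", "fy", "cx", "cy" (pixels), "R" (3x3) and "t" (3): a world point X has camera coordinates R X + t. Camera axes: x right, y down, z forward; pixel columns grow to the right and rows downward; lengths in m; the calibration is good to about 2 mm. A picture is of the moment at which its call begins.
- env.close_job(): hands the job in; it is judged then, once.
The state is a dict: "t": time; "joints": joint angles; "qd": joint speeds; "joint_efforts": joint torques, N m; "position": TCP position; "tool_rot": TCP orientation; "ft_force": force on the tool from outside, world axes, zero at the start; "torque": the same for the moment, N m; "finger_gap": finger opening in m; "grip_force": force on a finger pad.
Only numpy, scipy, OpenCV 4.12 (cv2) and the standard library are available. Lean on these libraries where they do the work, as an engineer would, in place of code of your own. Each camera call takes 0.05 s, during which the arm holds its last target. There are 200 camera calls.

## Working session

There is one attempt and no reset: what is moved stays moved. The work goes in short steps, Python scripts to look and compute and a tool call to move; the robot and the scene stay as the last step left them, time stands still between calls to the robot, and variables do not carry over. Pictures are saved under pics/ and viewed, at most 10 in all, crops included, and the job is handed in when it is done.

Besides the shell and the picture viewer there is one more tool, called as name(argument=value, ...), one argument or row to a line, values as JSON. carry_out: Moves the arm, as the interface text tells. Its arguments: {"type":"object","properties":{"deltas":{"type":"string"}},"required":["deltas"]}

```bash
mkdir -p pics; python3 - <<'E'
from plant import env
import cv2,numpy as np
ims=[]
for n in("top","side"):
    c=env.capture(n); np.savez(n+"0.npz",**c)
    cv2.imwrite(f"pics/{n}0.png",c["frame"][:,:,::-1]); print(n,c["fx"],c["cx"],c["cy"],c["R"],c["t"])
s=env.get_state();print(s["t"],s["position"],s["tool_rot"],s["finger_gap"],s["ft_force"])
E
```

```text
top 621.23345425291 319.29028901933674 235.59527079715755 [[-0.02862652 -0.99951146 -0.01254434]
 [-0.98069179  0.03051183 -0.19316481]
 [ 0.19345319  0.0067725  -0.98108613]] [-0.02629473  0.54177349  1.54150365]
side 445.7556249883696 315.8818186441317 237.99487930968482 [[-0.99975936 -0.01568221  0.01533907]
 [-0.02128656  0.52455741 -0.85110892]
 [ 0.00530104 -0.85123063 -0.52476501]] [0.50902838 0.12533712 0.98722587]
0.1 [0.24818218 0.51814165 0.23053373] [-2.72737858e-04  2.21527943e-01  9.75153671e-01 -7.83930856e-04] 0.08524938172548009 [ 0.03181386  0.5890944  -0.15265581]
```

View pics/top0.png

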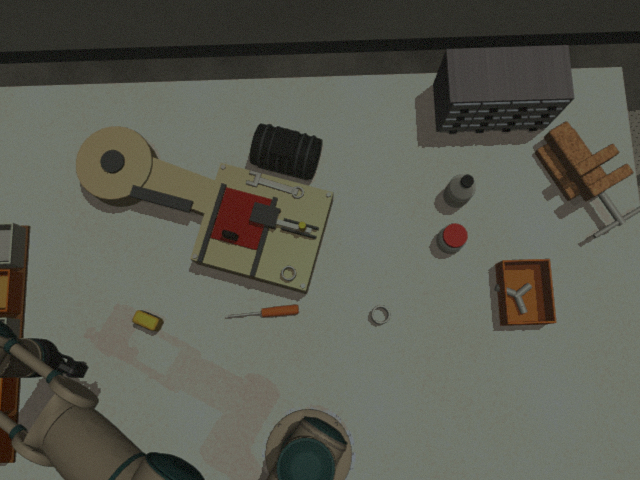

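View pics/side0.png

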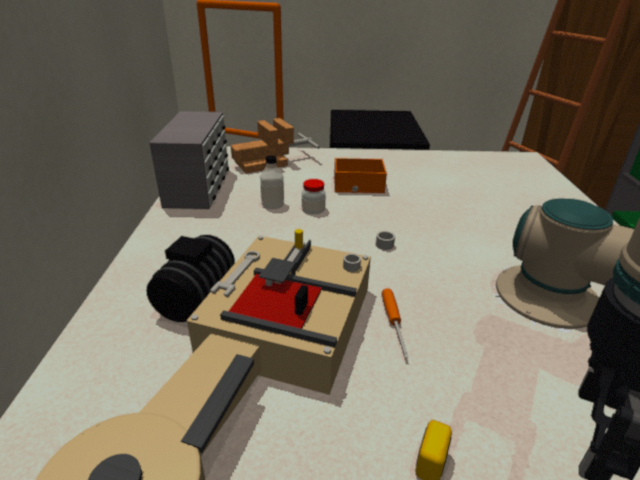

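The top view shows the case around (263,230), the tab at (230,237) and the knob at (303,226). In the side view the tab is at (301,298) and the knob at (299,238).

```bash
cat > h.py <<'E'
import numpy as np,cv2
def cloud(c):
    v,u=np.mgrid[:480,:640]; z=c["range_z"]
    P=np.stack([(u-c["cx"])/c["fx"]*z,(v-c["cy"])/c["fy"]*z,z],-1)
    return (P-c["t"])@c["R"]
def ray(c,u,v,h):
    d=np.array([(u-c["cx"])/c["fx"],(v-c["cy"])/c["fy"],1])@c["R"]; o=-c["t"]@c["R"]
    return o+d*(h-o[2])/d[2]
def project(c,X):
    p=np.asarray(X)@c["R"].T+c["t"]; return p[...,:2]/p[...,2:]*[c["fx"],c["fy"]]+[c["cx"],c["cy"]]
E
python3 - <<'E'
from h import *
for n in("top","side"):
    c=dict(np.load(n+"0.npz")); P=cloud(c); hsv=cv2.cvtColor(c["frame"],cv2.COLOR_RGB2HSV); v,u=np.mgrid[:480,:640]
    H,S,V=[hsv[...,i].astype(int) for i in range(3)]
    if n=="top": boxes=dict(case=(185,340,160,300),tab=(215,245,226,248),knob=(290,316,215,236))
    else: boxes=dict(case=(190,375,230,390),tab=(288,315,280,318),knob=(290,308,225,252))
    def box(k): a,b,e,f=boxes[k]; return (u>a)&(u<b)&(v>e)&(v<f)
    red=box("case")&((H<6)|(H>174))&(S>180)&(V>50)
    cn=max(cv2.findContours(cv2.morphologyEx(red.astype(np.uint8),cv2.MORPH_CLOSE,np.ones((9,9))),0,1)[0],key=cv2.contourArea)[:,0]
    W=np.array([ray(c,a,b,.0965)[:2] for a,b in cn]); r=cv2.minAreaRect((W*1000).astype(np.float32)); print(n,"cover",r)
    z=P[...,2]
    top=box("case")&(abs(z-.09)<.006)&(H>12)&(H<35)&(S>40); 
    W=P[top][:,:2]; print("case",top.sum(),cv2.minAreaRect((W*1000).astype(np.float32)),np.median(z[top]))
    t=box("tab")&(V<45)&(S<200); 
    for k,m in(("tab",box("tab")&(V<50)&~red),("knob",box("knob")&(H>20)&(H<35)&(S>130))):
        cn=max(cv2.findContours(m.astype(np.uint8),0,1)[0],key=cv2.contourArea); r=cv2.minAreaRect(cn)
        Z=z[m]; print(k,m.sum(),r,"z",np.percentile(Z,[5,50,95]),"mean xy",P[m][:,:2].mean(0), "toppts",P[m&(z>np.percentile(Z,60))].mean(0))
    f=c["frame"]
    a,b,e,g=(180,345,150,305) if n=="top" else (180,380,225,395)
    cv2.imwrite(f"pics/{n}c.png",cv2.resize(f[e:g,a:b,::-1],None,fx=3.5,fy=3.5,interpolation=2))
E
```

```text
top cover ((582.9830932617188, 153.6080322265625), (119.6374282836914, 132.2267303466797), 72.99772644042969)
case 6828 ((594.8221435546875, 120.2914047241211), (355.7351379394531, 305.7081604003906), 72.92546844482422) 0.09011726955964297
tab 122 ((229.300048828125, 235.1000213623047), (16.443843841552734, 7.589465618133545), 18.434947967529297) z [0.0988576  0.13608201 0.14271699] mean xy [0.53346754 0.17665668] toppts [0.53523046 0.17706821 0.14028443]
knob 48 ((302.0, 226.0), (8.0, 6.0), 90.0) z [0.13714451 0.15153389 0.15835633] mean xy [ 0.5474634  -0.00174575] toppts [ 0.55001422 -0.00223358  0.15518951]
side cover ((579.921142578125, 150.56640625), (117.16010284423828, 135.56924438476562), 73.25463104248047)
case 7423 ((599.0206298828125, 148.30947875976562), (417.13934326171875, 300.4541931152344), 73.04515075683594) 0.09002416343932462
tab 337 ((301.0, 300.0), (28.0, 12.0), 90.0) z [0.09743667 0.1207361  0.13895551] mean xy [0.53259633 0.18176755] toppts [0.53299219 0.20128377 0.14941388]
knob 140 ((298.5, 238.5), (19.0, 7.0), 90.0) z [0.11449543 0.13630301 0.15212583] mean xy [0.54715476 0.00984519] toppts [0.54691137 0.01711385 0.15666949]
```

View pics/topc.png

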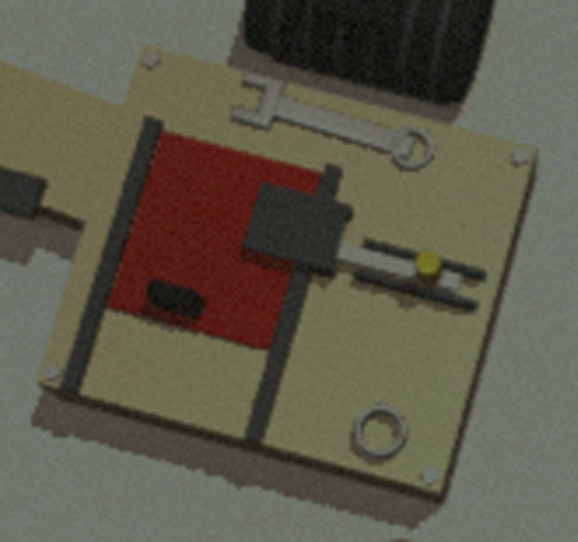

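View pics/sidec.png

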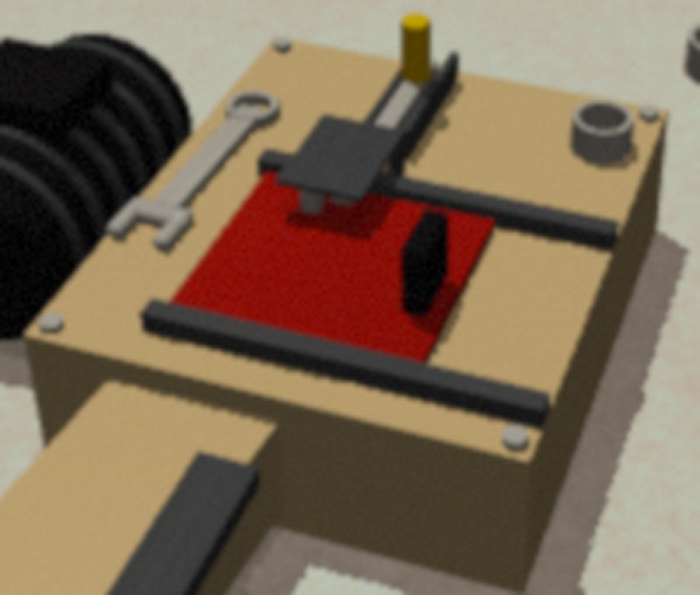

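```bash
python3 - <<'E'
from h import *
t=dict(np.load("top0.npz")); s=dict(np.load("side0.npz"))
def tri(a,b):
    A=[];B=[]
    for c,(u,v) in((t,a),(s,b)):
        o=-c["t"]@c["R"]; d=np.array([(u-c["cx"])/c["fx"],(v-c["cy"])/c["fy"],1])@c["R"]; d/=np.linalg.norm(d)
        M=np.eye(3)-np.outer(d,d); A.append(M);B.append(M@o)
    return np.linalg.solve(sum(A),sum(B))
def T(x,y): return (180+x/3.5-.36,150+y/3.5-.36)
def S(x,y): return (180+x/3.5-.36,225+y/3.5-.36)
th=np.radians(-17); R=np.array([[np.cos(th),-np.sin(th)],[np.sin(th),np.cos(th)]])
for n,a,b in(("tabtop",T(176,292),S(429,222)),("knobtop",T(428,260),S(416,20)),("scFR",T(430,477),S(650,113)),("scFL",T(52,373),S(515,438)),("scBL",T(151,60),S(50,322)),("scBR",T(520,157),S(282,44)),("offA",T(380,432),S(602,120))):
    X=tri(a,b); print(n,X.round(4),"topray",[ray(t,*a,h)[:2].round(4) for h in(.092,.1385,.152)], "saw-rot",(R.T@X[:2]).round(4))
E
```

```text
tabtop [0.5343 0.1739 0.1402] topray [array([0.5464, 0.1811]), array([0.5368, 0.174 ]), array([0.5341, 0.1719])] saw-rot [0.4601 0.3225]
knobtop [ 0.5491 -0.0019  0.1513] topray [array([0.5642, 0.    ]), array([ 0.5541, -0.0016]), array([ 0.5511, -0.0021])] saw-rot [0.5257 0.1587]
scFR [0.4071 0.0024 0.0919] topray [array([0.408 , 0.0022]), array([0.4026, 0.0005]), array([4.011e-01, 1.000e-04])] saw-rot [0.3886 0.1213]
scFL [0.4896 0.2698 0.0917] topray [array([0.4903, 0.2696]), array([0.4825, 0.2597]), array([0.4802, 0.2569])] saw-rot [0.3894 0.4011]
scBL [0.7197 0.1993 0.092 ] topray [array([0.7203, 0.1993]), array([0.7054, 0.1916]), array([0.7011, 0.1894])] saw-rot [0.63  0.401]
scBR [ 0.6376 -0.0684  0.0915] topray [array([ 0.6384, -0.0684]), array([ 0.626 , -0.0679]), array([ 0.6224, -0.0678])] saw-rot [0.6297 0.121 ]
offA [0.4383 0.0359 0.1088] topray [array([0.4409, 0.0368]), array([0.4346, 0.0341]), array([0.4327, 0.0333])] saw-rot [0.4086 0.1625]
```

The screws fix the saw's centre at about (0.5635, 0.1007) with a yaw of -17.1°. The tab is near (0.5345, 0.176) and the bolt is drawn about 4 mm. I'll move above the tab.

carry_out(
  deltas="0.56 -0.67 0 0 0 -0.96 0;0.56 -0.67 0 0 0 -0.96 0;0.56 -0.67 0 0 0 -0.96 0;0.56 -0.67 0 0 0 -0.96 0;0.56 -0.67 0 0 0 -0.96 0;0.56 -0.67 0 0 0 -0.96 0;0.56 -0.67 0 0 0 -0.96 0;0.56 -0.67 0 0 0 -0.96 0;0.56 -0.67 0 0 0 -0.96 0;0.56 -0.67 0 0 0 -0.96 0;0.56 -0.67 0 0 0 -0.96 0;0.56 -0.67 0 0 0 -0.96 0",
)

```text
t: 1.1
position: [0.4504, 0.2762, 0.2309]
tool_rot: [-0.0, 0.665, 0.746, -0.0]
ft_force: [1.0, 0.6, -0.0]
finger_gap: 0.0425
grip_force: 0.0
```

carry_out(
  deltas="0.56 -0.67 0 0 0 -0.96 0;0.56 -0.67 0 0 0 -0.96 0;0.56 -0.67 0 0 0 -0.96 0;0.56 -0.67 0 0 0 -0.96 0;0.56 -0.67 0 0 0 -0.96 0;0 0 0 0 0 0 0;0 0 0 0 0 0 0",
)

```text
t: 1.68
position: [0.5345, 0.1758, 0.2306]
tool_rot: [-0.0, 0.805, 0.593, -0.001]
ft_force: [0.0, -0.1, -0.5]
finger_gap: 0.0425
grip_force: 0.0
```

carry_out(
  deltas="0 0 -0.8 0 0 0 0;0 0 -0.8 0 0 0 0;0 0 -0.8 0 0 0 0;0 0 -0.8 0 0 0 0;0 0 -0.5 0 0 0 0;0 0 -0.48 0 0 0 0;0 0 0 0 0 0 0;0 0 0 0 0 0 0",
)

```text
t: 2.35
position: [0.5328, 0.1776, 0.1054]
tool_rot: [-0.001, 0.804, 0.594, -0.001]
ft_force: [-0.3, 0.3, 0.0]
finger_gap: 0.043
grip_force: 0.0
```

carry_out(
  deltas="0 0 0 0 0 0 0.3;0 0 0 0 0 0 0.5;0 0 0 0 0 0 1;0 0 0 0 0 0 1;0 0 0 0 0 0 1;0 0 0 0 0 0 1;0 0 0 0 0 0 1;0 0 0 0 0 0 1",
)

```text
t: 3.02
position: [0.5352, 0.1772, 0.1073]
tool_rot: [0.001, 0.805, 0.593, 0.001]
ft_force: [-0.2, 0.6, 6.9]
finger_gap: 0.0133
grip_force: 60.5
```

carry_out(
  deltas="0 0 0.1 0 0 0 1;0 0 0 0 0 0 1;0 0 0 0 0 0 1",
)

```text
t: 3.27
position: [0.5341, 0.1775, 0.1074]
tool_rot: [-0.001, 0.805, 0.593, 0.0]
ft_force: [3.7, 3.5, -11.8]
finger_gap: 0.0134
grip_force: 61.1
```

carry_out(
  deltas="-0.064 0.02 0 0 0 0 1;-0.064 0.02 0 0 0 0 1;0 0 0 0 0 0 1",
)

```text
t: 3.52
position: [0.5301, 0.1787, 0.1074]
tool_rot: [-0.001, 0.805, 0.593, 0.0]
ft_force: [5.5, 3.1, -11.8]
finger_gap: 0.0126
grip_force: 60.9
```

carry_out(
  deltas="-0.064 0.02 0 0 0 0 1;-0.064 0.02 0 0 0 0 1;0 0 0 0 0 0 1",
)

```text
t: 3.77
position: [0.5289, 0.1791, 0.1074]
tool_rot: [0.002, 0.805, 0.594, 0.002]
ft_force: [8.6, 0.8, -15.5]
finger_gap: 0.0131
grip_force: 60.4
```

carry_out(
  deltas="-0.064 0.02 0 0 0 0 1;-0.064 0.02 0 0 0 0 1;0 0 0 0 0 0 1",
)

```text
t: 4.02
position: [0.5282, 0.1793, 0.1075]
tool_rot: [0.004, 0.805, 0.594, 0.004]
ft_force: [17.7, -2.2, -20.4]
finger_gap: 0.013
grip_force: 59.9
```

carry_out(
  deltas="-0.064 0.02 -0.05 0 0 0 1;-0.064 0.02 0 0 0 0 1;0 0 0 0 0 0 1",
)

```text
t: 4.27
position: [0.5278, 0.1795, 0.1075]
tool_rot: [0.007, 0.805, 0.594, 0.006]
ft_force: [21.2, -6.6, -15.8]
finger_gap: 0.0132
grip_force: 60.9
```

It is caught: it came about 6.5 mm, then stopped hard with the force rising to 22 N. I'll let it go back and release it.

carry_out(
  deltas="0.128 -0.04 0 0 0 0 1;0.128 -0.04 0 0 0 0 1;0.128 -0.04 0 0 0 0 1;0.128 -0.04 0 0 0 0 1;0 0 0 0 0 0 1;0 0 0 0 0 0 1",
)

```text
t: 4.77
position: [0.5348, 0.1773, 0.1074]
tool_rot: [0.0, 0.805, 0.593, 0.001]
ft_force: [3.6, 2.8, -6.8]
finger_gap: 0.0131
grip_force: 62.4
```

carry_out(
  deltas="0 0 0 0 0 0 0;0 0 0 0 0 0 0;0 0 0 0 0 0 0;0 0 0 0 0 0 0;0 0 0 0 0 0 0;0 0 0 0 0 0 0",
)

```text
t: 5.27
position: [0.5338, 0.1768, 0.1076]
tool_rot: [0.0, 0.805, 0.593, -0.0]
ft_force: [-0.6, -0.1, -0.7]
finger_gap: 0.0429
grip_force: 0.0
```

carry_out(
  deltas="0 0 0.8 0 0 0 0;0 0 0.8 0 0 0 0;0 0 0.8 0 0 0 0;0 0 0.8 0 0 0 0;0.08 -0.99 0 0 0 0 0;0.08 -0.99 0 0 0 0 0;0.08 -0.99 0 0 0 0 0;0.08 -0.99 0 0 0 0 0;0.08 -0.99 0 0 0 0 0;0.08 -0.99 0 0 0 0 0;0 0 0 0 0 0 0;0 0 0 0 0 0 0",
)

```text
t: 6.27
position: [0.5484, -0.0026, 0.2034]
tool_rot: [-0.0, 0.806, 0.592, -0.0]
ft_force: [-0.7, 0.2, -0.2]
finger_gap: 0.0428
grip_force: 0.0
```

```bash
python3 - <<'E'
from plant import env
from h import *
ims=[]
for n,(a,b,e,g) in(("top",(180,345,150,305)),("side",(230,380,190,340))):
    c=env.capture(n); np.savez(n+"1.npz",**c); ims.append(cv2.resize(c["frame"][e:g,a:b,::-1],(395,380),interpolation=2))
cv2.imwrite("pics/b.png",np.hstack(ims)); print(env.get_state()["position"])
E
```

```text
[ 0.54820875 -0.00080919  0.20340438]
```

View pics/b.png

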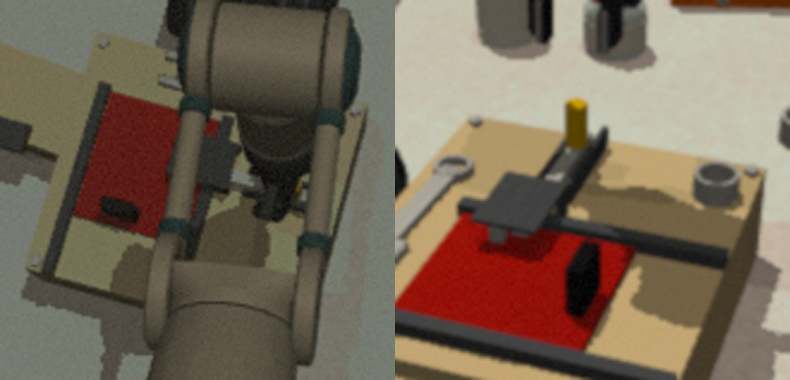

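The cover is shut again. In the side half the fingers are at x≈540 and x≈605, straddling the knob at (577,120), so I'll descend and pinch it.

carry_out(
  deltas="0 0 -0.8 0 0 0 0;0 0 -0.8 0 0 0 0;0 0 -0.7 0 0 0 0;0 0 -0.45 0 0 0 0;0 0 0 0 0 0 0.3;0 0 0 0 0 0 0.4;0 0 0 0 0 0 1;0 0 0 0 0 0 1;0 0 0 0 0 0 1;0 0 0 0 0 0 1;0 0 0 0 0 0 1",
)

```text
t: 7.28
position: [0.5486, -0.0009, 0.1218]
tool_rot: [0.0, 0.805, 0.593, 0.001]
ft_force: [-1.6, 2.6, 3.7]
finger_gap: 0.0165
grip_force: 58.9
```

carry_out(
  deltas="-0.029 -0.096 0 0 0 0 1;-0.029 -0.096 0 0 0 0 1;-0.029 -0.096 0 0 0 0 1;-0.029 -0.096 0 0 0 0 1;0 0 0 0 0 0 1",
)

```text
t: 7.7
position: [0.5447, -0.0137, 0.1218]
tool_rot: [0.0, 0.805, 0.593, -0.0]
ft_force: [-3.7, 2.0, 5.7]
finger_gap: 0.0162
grip_force: 59.2
```

carry_out(
  deltas="-0.029 -0.096 0 0 0 0 1;-0.029 -0.096 0 0 0 0 1;-0.029 -0.096 0 0 0 0 1;0 0 0 0 0 0 1;0 0 0 0 0 0 1",
)

```text
t: 8.12
position: [0.5421, -0.0223, 0.1218]
tool_rot: [0.0, 0.805, 0.593, -0.0]
ft_force: [-3.7, 1.7, 6.7]
finger_gap: 0.016
grip_force: 59.3
```

carry_out(
  deltas="-0.015 -0.048 0 0 0 0 1;0 0 0 0 0 0 1;0 0 0 0 0 0 1",
)

```text
t: 8.37
position: [0.5419, -0.023, 0.1218]
tool_rot: [0.0, 0.805, 0.593, 0.0]
ft_force: [-2.6, 3.6, 6.0]
finger_gap: 0.0159
grip_force: 59.4
```

carry_out(
  deltas="-0.015 -0.048 0 0 0 0 1;0 0 0 0 0 0 1;0 0 0 0 0 0 1",
)

```text
t: 8.62
position: [0.5419, -0.023, 0.1218]
tool_rot: [-0.001, 0.805, 0.593, 0.002]
ft_force: [-1.5, 7.0, 5.3]
finger_gap: 0.0161
grip_force: 59.3
```

The bolt is at its stop. I'll release the knob and return to the tab.

carry_out(
  deltas="0 0 0 0 0 0 0;0 0 0 0 0 0 0;0 0 0 0 0 0 0;0 0 0 0 0 0 0;0 0 0 0 0 0 0;0 0 0.8 0 0 0 0;0 0 0.8 0 0 0 0;0 0 0.8 0 0 0 0;0 0 0.35 0 0 0 0;0 0 0 0 0 0 0",
)

```text
t: 9.45
position: [0.5433, -0.0248, 0.2061]
tool_rot: [0.002, 0.805, 0.593, 0.002]
ft_force: [0.7, -0.7, 0.2]
finger_gap: 0.0429
grip_force: 0.0
```

carry_out(
  deltas="-0.035 0.959 0 0 0 0 0;-0.035 0.959 0 0 0 0 0;-0.035 0.959 0 0 0 0 0;-0.035 0.959 0 0 0 0 0;-0.035 0.959 0 0 0 0 0;-0.035 0.959 0 0 0 0 0;-0.035 0.959 0 0 0 0 0;0 0 0 0 0 0 0;0 0 0 0 0 0 0",
)

```text
t: 10.2
position: [0.5331, 0.178, 0.2016]
tool_rot: [-0.0, 0.804, 0.595, -0.001]
ft_force: [0.1, -0.2, -0.9]
finger_gap: 0.0431
grip_force: 0.0
```

```bash
python3 - <<'E'
from plant import env
from h import *
ims=[]
for n,(a,b,e,g) in(("top",(180,345,150,305)),("side",(230,380,190,340))):
    c=env.capture(n); np.savez(n+"2.npz",**c); ims.append(cv2.resize(c["frame"][e:g,a:b,::-1],(395,380),interpolation=2))
cv2.imwrite("pics/d.png",np.hstack(ims)); print(env.get_state()["position"])
E
```

```text
[0.53353663 0.17633519 0.2021728 ]
```

View pics/d.png

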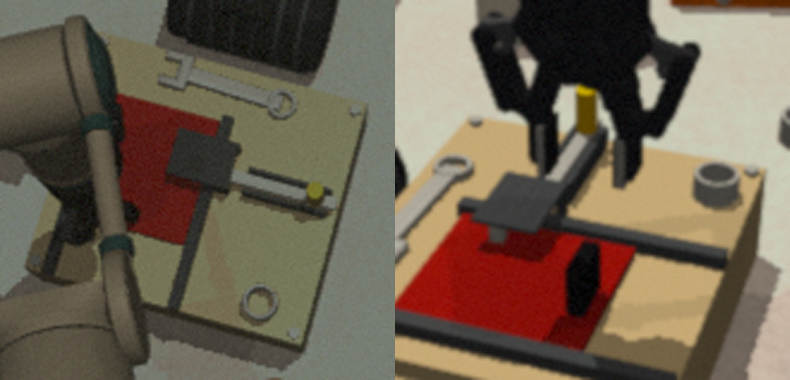

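The knob is drawn back to (315,192) in the top half, and the fingers are over the tab. I'll grip it and pull.

carry_out(
  deltas="0 0 -0.8 0 0 0 0;0 0 -0.8 0 0 0 0;0 0 -0.8 0 0 0 0;0 0 -0.8 0 0 0 0;0 0 0 0 0 0 0;0 0 0 0 0 0 0.4;0 0 0 0 0 0 1;0 0 0 0 0 0 1;0 0 0 0 0 0 1;0 0 0 0 0 0 1;0 0 0 0 0 0 1;0 0 0 0 0 0 1",
)

```text
t: 11.3
position: [0.5351, 0.1766, 0.1089]
tool_rot: [0.001, 0.805, 0.594, 0.001]
ft_force: [-0.7, -2.1, 4.9]
finger_gap: 0.0132
grip_force: 61.5
```

carry_out(
  deltas="-0.127 0.039 0 0 0 0 1;-0.127 0.039 0 0 0 0 1;-0.127 0.039 0 0 0 0 1;0 0 0 0 0 0 1;0 0 0 0 0 0 1",
)

```text
t: 11.72
position: [0.5244, 0.1799, 0.1089]
tool_rot: [0.002, 0.805, 0.594, 0.002]
ft_force: [1.9, -4.4, 4.7]
finger_gap: 0.0127
grip_force: 61.4
```

It runs free past 11 mm, so I'll keep pulling.

carry_out(
  deltas="-0.127 0.039 0 0 0 0 1;-0.127 0.039 0 0 0 0 1;-0.127 0.039 0 0 0 0 1;-0.127 0.039 0 0 0 0 1;-0.127 0.039 0 0 0 0 1;-0.127 0.039 0 0 0 0 1;-0.127 0.039 0 0 0 0 1;-0.127 0.039 0 0 0 0 1;-0.127 0.039 0 0 0 0 1;-0.127 0.039 0 0 0 0 1;-0.127 0.039 0 0 0 0 1;0 0 0 0 0 0 1",
)

```text
t: 12.72
position: [0.4828, 0.1927, 0.109]
tool_rot: [0.002, 0.805, 0.594, 0.002]
ft_force: [4.2, -5.7, 5.1]
finger_gap: 0.0131
grip_force: 61.3
```

carry_out(
  deltas="-0.127 0.039 0 0 0 0 1;-0.127 0.039 0 0 0 0 1;-0.064 0.02 0 0 0 0 1;0 0 0 0 0 0 1;0 0 0 0 0 0 1",
)

```text
t: 13.13
position: [0.4738, 0.1954, 0.109]
tool_rot: [0.003, 0.805, 0.594, 0.002]
ft_force: [2.9, -5.3, 5.1]
finger_gap: 0.0128
grip_force: 61.3
```

carry_out(
  deltas="-0.064 0.02 0 0 0 0 1;-0.064 0.02 0 0 0 0 1;0 0 0 0 0 0 1;0 0 0 0 0 0 1",
)

```text
t: 13.47
position: [0.4701, 0.1966, 0.1089]
tool_rot: [0.003, 0.805, 0.594, 0.002]
ft_force: [4.5, -6.7, 5.6]
finger_gap: 0.0132
grip_force: 61.3
```

carry_out(
  deltas="-0.064 0.02 0 0 0 0 1;0 0 0 0 0 0 1;0 0 0 0 0 0 1",
)

```text
t: 13.72
position: [0.4682, 0.1972, 0.1089]
tool_rot: [0.003, 0.805, 0.594, 0.002]
ft_force: [3.2, -6.3, 5.6]
finger_gap: 0.0134
grip_force: 61.4
```

carry_out(
  deltas="-0.064 0.02 0 0 0 0 1;0 0 0 0 0 0 1;0 0 0 0 0 0 1",
)

```text
t: 13.97
position: [0.4682, 0.1972, 0.1089]
tool_rot: [0.004, 0.804, 0.594, 0.003]
ft_force: [8.0, -9.4, 1.2]
finger_gap: 0.0131
grip_force: 61.0
```

The cover is at its stop, 70 mm out. One last look before handing in.

```bash
python3 - <<'E'
from plant import env
from h import *
ims=[]
for n,(a,b,e,g) in(("top",(180,400,150,330)),("side",(230,410,190,370))):
    c=env.capture(n); ims.append(cv2.resize(c["frame"][e:g,a:b,::-1],(395,380),interpolation=2))
cv2.imwrite("pics/e.png",np.hstack(ims)); s=env.get_state(); print(s["position"],s["ft_force"],s["grip_force"])
E
```

```text
[0.46817197 0.19718439 0.10896669] [ 8.2297568  -7.92877528  2.10633451] 60.98035454750061
```

View pics/e.png

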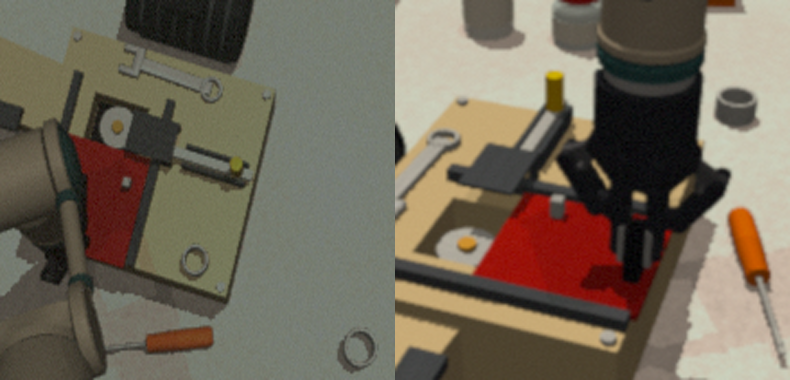

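The cover is open, with the wheel visible at (120,128) in the top half. The tab is still gripped at (632,250) in the side half, and the bystanders in view are where they were.

```bash
python3 -c "
from plant import env
print(env.close_job())"
```

```text
the job is handed in; nothing more can be done
None
```

The first tug showed the cover was caught at about 6.5 mm, so I let it go back, slid the yellow knob to its stop, then pulled the cover 70 mm out to its stop; the job is handed in with the gripper still holding the tab.

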